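# Point out the proud pin in the engraving vise, then press it home

## Robot

A 6-joint arm with a two-finger parallel gripper is mounted at the origin on the work surface. World frame = base frame: x ahead of the robot, y to its left, z up, the work surface at z = 0. Lengths are in m, angles in rad, forces in N, time in s.
With the tool pointing down it reaches from about 0.25 to 0.775 m from the base axis. Payload 4 kg.
Tool frame: the origin (TCP) lies between the finger pads, 19 mm behind the fingertips; this is the grasp point; z points along the fingers, y is the line along which they close (so a half turn about z gives the same grasp; the last joint's range is limited). The gripper opens to 94 mm and grips with 3 to 60 N. Pads are 16 mm wide; open, the fingers measure 119 mm over their backs; the gripper's body (75 mm by 177 mm) begins 78 mm behind the grasp point.
Start: joints at [-1.239, 0.087, 1.371, -0, 1.684, -0.103], TCP at [0.232, -0.499, 0.224] pointing down, gripper open.
Joint ranges: [-3.1, 3.1], [-0.76, 2.03], [0.27, 2.55], [-1.08, 4.22], [0.17, 2.65], [-2.57, 2.57]. Speed limits (rad/s): [2.79, 2.79, 3.14, 3.14, 3.14, 3.14].

## Interface

Orientations are given as [roll, pitch, yaw] about the fixed x, y, z axes, in that order (R = Rz(yaw) Ry(pitch) Rx(roll)).
In Python, from cell import bot gives the robot as it stands. The module is installed in compiled form; this text tells all that it offers.
- The arm moves only by the shell command python3 -m creep 'ROWS' [FORCE]. ROWS is JSON, a list of rows, each an object of numbers: "ax", "ay", "az": the turn, a rotation vector about the tool's x, y, z in degrees; "x", "y", "z": the shift along the tool's x, y, z in m; "jaw": the opening, from 0 (shut) to 1 (fully open). In form: [{"ax": .., "ay": .., "az": .., "x": .., "y": .., "z": .., "jaw": ..}, ...]. A call has 1 to 10 rows; each row is the pose to reach, as a shift and turn from the pose commanded when the call began, along the tool's axes at that moment; what a row does not reach only later rows make up. A row lasts 1/8 s, in which the tool goes at most 62.5 mm and 10.7 degrees, less where a joint would pass 70% of its speed; a pose out of reach is approached as far as the arm can. A call with a gripper value outside its range is refused whole. The fingers move at their own pace and stop on an object; FORCE is the grip in N (left out, the last holds). Time passes only in rows, so rows that repeat a pose let the fingers close. It gives the time, the measured TCP pose, the force, the opening and the grip force at its end, in the units of the state.
- bot.get_state(): the state, without advancing time (a new reading comes with each control period).
- bot.capture(name): name is "scene" or "top" or "wrist"; returns a dict with "frame" (480x640x3 uint8, red, green, blue), "depth" (480x640 float32, m along the optical axis (not along the pixel's ray), 0 where there is no reading), "K" (3x3 intrinsics, pixels), "rvec" (rotation vector, rad) and "tvec" (3), from world to camera coordinates, as OpenCV has them. Camera axes: x right, y down, z forward; pixel columns grow to the right and rows downward; lengths in m; the calibration is good to about 2 mm. A picture is of the moment at which its call begins.
- bot.sign_off(): hands the job in; it is judged then, once.
The state is a dict: "time": time; "joint_pos": joint angles; "qvel": joint speeds; "effort": joint torques, N m; "position": TCP position; "eef_rot": TCP orientation; "wrist_force": force on the tool from outside, world axes, zero at the start; "torque": the same for the moment, N m; "grip_width": finger opening in m; "gripper_force": force on a finger pad.
Only numpy, scipy, OpenCV 4.12 (cv2) and the standard library are available. Lean on these libraries where they do the work, as an engineer would, in place of code of your own. Each camera call takes 0.05 s, during which the arm holds its last target. There are 200 camera calls.

## Task

Four pins hold the polished copper disc in the engraver's ball vise, and the blue nylon one has been left standing proud. Point it out to the engraver: fingers pointing straight down, hold the fingertips just above the blue pin, within a finger's breadth but not touching it, for at least two seconds, and only then press it gently home with the fingertips until its head is down on the jaw, and move clear. Do not touch the disc, do not lift any pin, and leave the steel pins and the things on the bench alone.

Things in the scene. Friction and masses are not known exactly. Their poses are not given: they have to be found in the camera images.
- vise: Engraver's ball vise, fixed to the bench: black pad ring 160 mm across at the foot, dark ball, bright swivel body, and on top two grey half-round jaws that together make a disc 92 mm across with an 8 mm slot. 145 mm tall to the flat jaw tops, which are drilled with small pin holes. Origin: centre of its underside, on the bench; z up. It stands upright at any yaw.
- blue_pin: Blue nylon pin, upright in any one of the four jaw holes: round head 10 mm across, 8 mm tall, on a 5 mm shank. Origin: centre of the head's underside (shoulder); z up. Starts with the shoulder 9 to 14 mm above the jaw top; home = shoulder on the jaw top, 145 mm above the bench. Slides only along its hole: takes about 5 N to move, stays where left, stops dead when home.
- blue_pin_top (a point): Centre of the flat top of the blue pin's head, 8 mm above the pin's origin; 153 mm above the bench when the pin is home.
- steel_pin1: One of three like bright steel pins, same shape and size as the blue one (head 10 mm across, 8 mm tall) and already home. Origin: centre of the head's underside. The four pins stand at the corners of a 39 mm square about the vise's axis, one to a corner, against the rim of the disc.
- steel_pin2: One of three like bright steel pins, same shape and size as the blue one (head 10 mm across, 8 mm tall) and already home. Origin: centre of the head's underside. The four pins stand at the corners of a 39 mm square about the vise's axis, one to a corner, against the rim of the disc.
- steel_pin3: One of three like bright steel pins, same shape and size as the blue one (head 10 mm across, 8 mm tall) and already home. Origin: centre of the head's underside. The four pins stand at the corners of a 39 mm square about the vise's axis, one to a corner, against the rim of the disc.
- disc: Polished copper disc, 45 mm across and 3 mm thick, lying on the jaw tops in the middle of the four pins; it is fixed to the vise. Its top is 5 mm below the tops of pins that are home. Origin: centre of its underside. Not to be touched.
- graver: Bystander, loose: hand graver with a brown mushroom handle 31 mm across and a thin steel shank, 115 mm long in all, lying along its x axis. Origin: on the bench, near mid-length.
- oil_bottle: Bystander, loose: small green oil bottle with a white cap, 32 mm across and 105 mm tall, upright. Origin: centre of its underside.
- chuck_key: Bystander, loose: dark T-shaped vise key lying flat, 110 mm long along its x axis, crossbar 86 mm at its -x end, 10 mm thick. Origin: mid-length, on the bench.
- tin: Bystander, loose: round flat tin with a green lid, 63 mm across and 24 mm tall. Origin: centre of its underside.
Not all that is in view belongs to the job. There is more than one size of the vise; the one meant has the size given above.

How it is judged:
By the outcome, as a careful person would: the job done as asked, in the order asked, and still so for the second after the job is handed in, with the robot touching nothing.
It also fails if it takes over 32 s, if anything falls off the work surface, if the arm or the gripper's body presses on something with over 40 N, if the wrist force passes 120 N, or if a joint passes its speed limit or range.

## Working session

There is one attempt and no reset: what is moved stays moved. The work goes in short steps, Python scripts to look and compute and a shell command to move; the robot and the scene stay as the last step left them, time stands still between calls to the robot, and variables do not carry over. Pictures are saved under pics/ and viewed, at most 10 in all, crops included, and the job is handed in when it is done.

```bash
mkdir -p pics
cat > h.py <<'E'
import numpy as np, cv2, pickle
from cell import bot
def cap(n):
    c=bot.capture(n); pickle.dump(c,open(f'pics/{n}.pkl','wb')); return c
def world(c,u,v,z=None,d=None):
    R,_=cv2.Rodrigues(np.array(c['rvec'],float)); t=np.array(c['tvec'],float).ravel(); K=np.array(c['K'])
    r=np.linalg.inv(K)@[u,v,1.]
    if d is not None: return R.T@(r*d-t)
    C=-R.T@t; w=R.T@r; return C+w*(z-C[2])/w[2]
E
python3 - <<'E'
from h import *
print(bot.get_state())
for n in('scene','top'):
    c=cap(n); cv2.imwrite(f'pics/{n}.png',c['frame'][:,:,::-1]); print(n,c['K'],c['rvec'],c['tvec'])
E
```

```text
{'time': 0.0, 'joint_pos': array([-1.23907254e+00,  8.79746487e-02,  1.37224169e+00, -1.13976553e-05,
        1.68360381e+00, -1.03079249e-01]), 'qvel': array([ 0.00074064,  0.00284879,  0.00037204,  0.00081184,  0.00064146,
       -0.00134366]), 'effort': array([-2.01623494e-03, -3.40183425e+01, -3.02433980e+01,  7.16252206e-02,
        3.31354339e-02, -1.85465296e-04]), 'position': array([ 0.23151421, -0.49834097,  0.22309978]), 'eef_rot': array([-3.13937581e+00, -2.17934400e-04,  4.34801528e-01]), 'wrist_force': array([-0.12091104, -1.05549693, -0.13572971]), 'torque': array([-0.00207719,  0.03242444, -0.04668342]), 'gripper_force': 0.0, 'grip_width': 0.09416304578363004}
scene [[525.82347965   0.         311.4848833 ]
 [  0.         525.82347965 234.29592239]
 [  0.           0.           1.        ]] [ 2.06065556  1.52559898 -0.51576991] [-0.16113622 -0.35312564  1.30760938]
top [[438.4574922    0.         309.95925009]
 [  0.         438.4574922  238.36195446]
 [  0.           0.           1.        ]] [ 2.11859861 -2.18071261  0.16135534] [0.0180308  0.56049797 0.8756558 ]
```

View pics/scene.png

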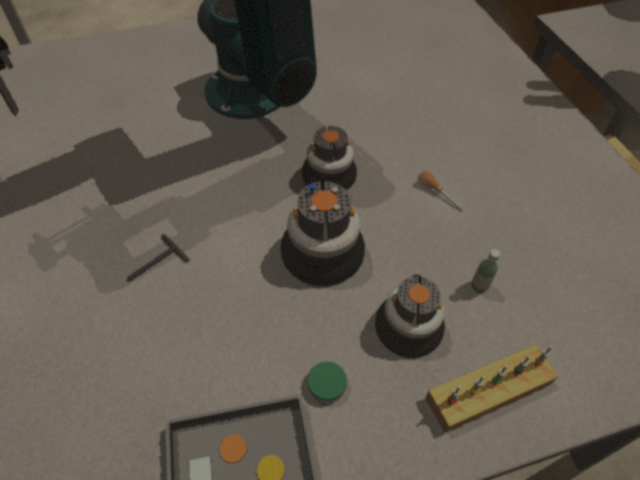

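View pics/top.png

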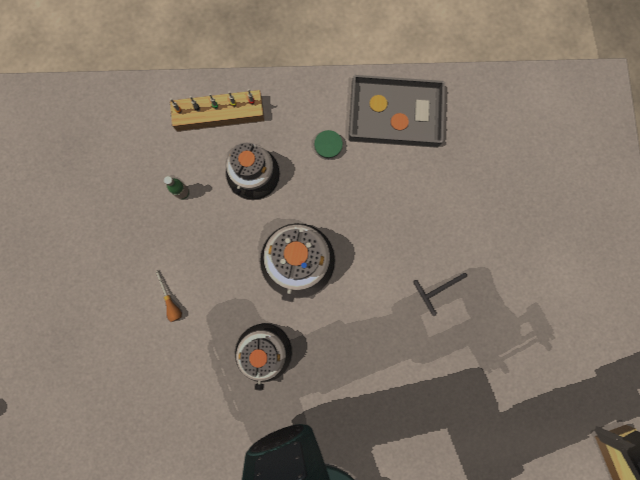

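The large vise is the middle one, with its disc at about (296,254) in top and (324,200) in scene. The blue pin is near (306,266) in top and (313,188) in scene. I'll enlarge both views.

Run:
```python
from h import *
T=pickle.load(open('pics/top.pkl','rb'));S=pickle.load(open('pics/scene.pkl','rb'))
a=cv2.resize(T['frame'][222:286,264:328],(400,400),interpolation=cv2.INTER_CUBIC)
b=cv2.resize(S['frame'][168:232,292:356],(400,400),interpolation=cv2.INTER_CUBIC)
cv2.imwrite('pics/crop.png',np.hstack([a,b])[:,:,::-1])
for c,n,(y,x) in((T,'top',(222,264)),(S,'scene',(168,292))):
    f=c['frame'][y:y+64,x:x+64].astype(int); m=(f[...,2]>f[...,0]+30)&(f[...,2]>f[...,1]+20)
    v,u=np.nonzero(m); v+=y;u+=x; print(n,len(u),u.mean(),v.mean(),u.min(),u.max(),v.min(),v.max())
    d=c['depth'][v,u]; print([world(c,u[i],v[i],d=d[i]).round(4).tolist() for i in range(0,len(u),max(1,len(u)//8))])
```

```text
top 26 303.5 265.0 301 306 263 267
[[0.4988, 0.0184, 0.1637], [0.5005, 0.0131, 0.1429], [0.497, 0.0167, 0.1638], [0.4988, 0.0114, 0.1409], [0.4951, 0.0167, 0.1647], [0.4967, 0.0114, 0.1436], [0.4934, 0.0168, 0.164], [0.4949, 0.0115, 0.1436], [0.4916, 0.015, 0.1633]]
scene 27 311.5925925925926 185.96296296296296 309 314 183 189
[[0.3583, 0.0576, 0.0195], [0.4933, 0.0177, 0.1671], [0.4934, 0.0142, 0.1658], [0.4968, 0.0184, 0.1679], [0.4947, 0.0138, 0.1648], [0.4984, 0.0179, 0.1673], [0.497, 0.0148, 0.1643], [0.5011, 0.0188, 0.1673], [0.5024, 0.0149, 0.1674]]
```

View pics/crop.png

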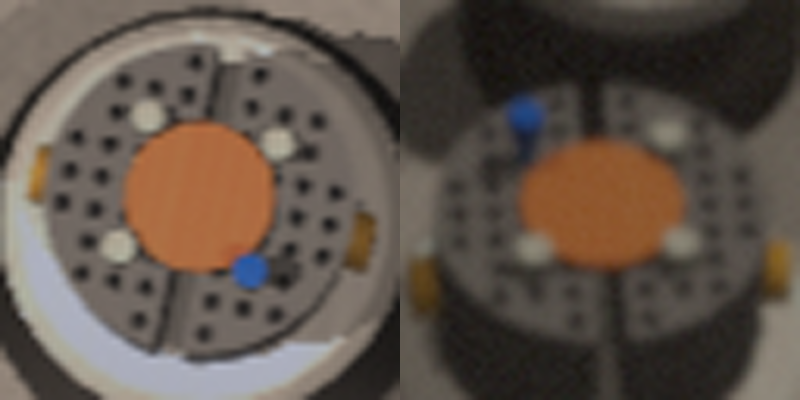

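Both views put the pin top at about (0.496, 0.016, 0.165), clear of its neighbours, with enlarged-crop centres at (250,270) for top and (524,113) for scene. I'll close the fingers and approach part way, then look with the wrist camera.

```bash
python3 -m creep '[{"x":0.04,"y":-0.03,"z":-0.03,"jaw":0},{"x":0.085,"y":-0.065,"z":-0.03,"jaw":0},{"x":0.13,"y":-0.1,"z":-0.03,"jaw":0},{"x":0.175,"y":-0.135,"z":-0.03,"jaw":0},{"x":0.22,"y":-0.17,"z":-0.03,"jaw":0},{"x":0.265,"y":-0.205,"z":-0.03,"jaw":0},{"x":0.31,"y":-0.24,"z":-0.03,"jaw":0},{"x":0.35,"y":-0.27,"z":-0.03,"jaw":0},{"x":0.37,"y":-0.285,"z":-0.03,"jaw":0},{"x":0.37,"y":-0.285,"z":-0.03,"jaw":0}]' 20
python3 - <<'E'
from h import *
c=cap('wrist'); cv2.imwrite('pics/wrist1.png',c['frame'][:,:,::-1])
R,_=cv2.Rodrigues(np.array(c['rvec'])); print('cam',-R.T@np.ravel(c['tvec']),R[2]); 
f=c['frame'].astype(int); m=(f[...,2]>f[...,0]+30)&(f[...,2]>f[...,1]+20)
v,u=np.nonzero(m); print(len(u),u.mean() if len(u) else 0,v.mean() if len(u) else 0)
print(bot.get_state()['position'],bot.get_state()['eef_rot'])
p=np.array([.496,.0165,.165]); print(cv2.projectPoints(p,c['rvec'],c['tvec'],c['K'],None)[0])
E
```

```text
cam [ 0.2957818  -0.46813929  0.38404069] [-0.22703936 -0.10349921 -0.9683703 ]
0 0 0
[ 0.23154652 -0.49846357  0.22337178] [-3.13991190e+00 -1.47068617e-04  4.34811239e-01]
[[[ -794.47585767 -1108.44298761]]]$[0]: bad value
```

View pics/wrist1.png

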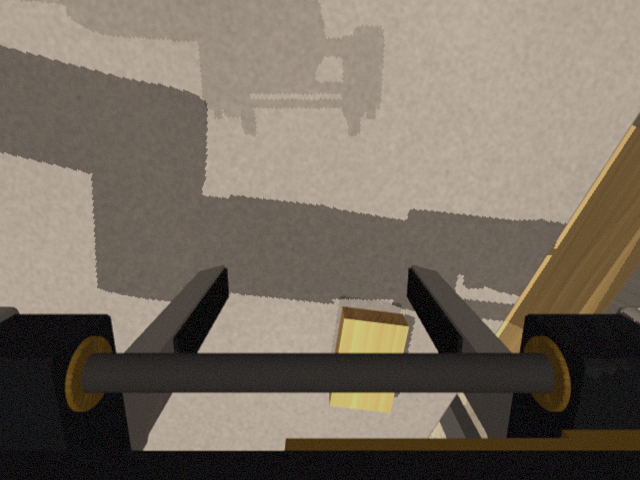

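The wrist picture shows only the bench, a wooden block at about (370,360) under the gripper, and the arm's shadow. The vise isn't in view yet, since the call was refused, so I'll write the rows in full. I'll lift first and close the fingers once away from the block.

```bash
python3 -m creep '[{"ax":0,"ay":0,"az":0,"x":0,"y":0,"z":-0.03,"jaw":1},{"ax":0,"ay":0,"az":0,"x":0.045,"y":-0.035,"z":-0.03,"jaw":1},{"ax":0,"ay":0,"az":0,"x":0.09,"y":-0.07,"z":-0.03,"jaw":1},{"ax":0,"ay":0,"az":0,"x":0.135,"y":-0.105,"z":-0.03,"jaw":0},{"ax":0,"ay":0,"az":0,"x":0.18,"y":-0.14,"z":-0.03,"jaw":0},{"ax":0,"ay":0,"az":0,"x":0.225,"y":-0.175,"z":-0.03,"jaw":0},{"ax":0,"ay":0,"az":0,"x":0.27,"y":-0.21,"z":-0.03,"jaw":0},{"ax":0,"ay":0,"az":0,"x":0.315,"y":-0.245,"z":-0.03,"jaw":0},{"ax":0,"ay":0,"az":0,"x":0.35,"y":-0.27,"z":-0.03,"jaw":0},{"ax":0,"ay":0,"az":0,"x":0.35,"y":-0.27,"z":-0.03,"jaw":0}]' 20
cat > w.py <<'E'
from h import *
import sys
c=cap('wrist'); cv2.imwrite(f'pics/{sys.argv[1]}.png',c['frame'][:,:,::-1])
f=c['frame'].astype(int); m=(f[...,2]>f[...,0]+30)&(f[...,2]>f[...,1]+20)
v,u=np.nonzero(m); s=bot.get_state(); print(len(u),s['position'],s['eef_rot'],s['grip_width'])
p=np.array([.496,.0165,.165]); print(cv2.projectPoints(p,c['rvec'],c['tvec'],c['K'],None)[0])
if len(u):
    print(u.mean(),v.mean(),u.min(),u.max(),v.min(),v.max()); print(world(c,u.mean(),v.mean(),z=.165))
    P=np.array([world(c,a,b,d=c['depth'][b,a]) for a,b in zip(u,v)]); zt=np.percentile(P[:,2],90)
    P=P[abs(P[:,2]-zt)<.003]; print('top',zt,len(P),P.mean(0),P.min(0),P.max(0),(P.min(0)+P.max(0))/2)
E
python3 w.py wrist2
```

```text
time: 1.4
position: [0.436, -0.1042, 0.2539]
eef_rot: [-3.141, 0.0, 0.44]
wrist_force: [-1.0, 1.2, -0.2]
grip_width: 0.0274
gripper_force: 0.0
223 [ 0.43544795 -0.1056111   0.25389005] [-3.14138455e+00  9.98594668e-04  4.37756553e-01] 0.023487592699768044
[[[187.63059969  83.66878293]]]
191.20627802690584 86.59192825112108 183 201 79 94
[0.49532894 0.01382662 0.165     ]
top 0.16444193517080288 184 [0.49542329 0.01504544 0.16356542] [0.49106688 0.01049105 0.16145579] [0.49979824 0.02031284 0.16527761] [0.49543256 0.01540195 0.1633667 ]
```

View pics/wrist2.png

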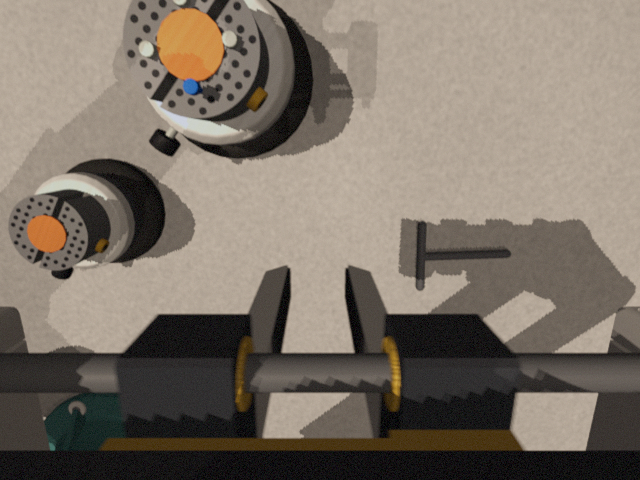

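The fingers are closing, with blue at (191,87) in the wrist view, so the pin top is at about (0.4955, 0.0155, 0.1645). I'll go above it to tips about 20 mm clear and look again.

```bash
python3 -m creep '[{"ax":0,"ay":0,"az":0,"x":0.035,"y":-0.028,"z":0,"jaw":0},{"ax":0,"ay":0,"az":0,"x":0.07,"y":-0.056,"z":0,"jaw":0},{"ax":0,"ay":0,"az":0,"x":0.106,"y":-0.084,"z":0,"jaw":0},{"ax":0,"ay":0,"az":0,"x":0.106,"y":-0.084,"z":0.025,"jaw":0},{"ax":0,"ay":0,"az":0,"x":0.106,"y":-0.084,"z":0.05,"jaw":0},{"ax":0,"ay":0,"az":0,"x":0.106,"y":-0.084,"z":0.05,"jaw":0},{"ax":0,"ay":0,"az":0,"x":0.106,"y":-0.084,"z":0.05,"jaw":0}]' 20
python3 w.py wrist3
```

```text
time: 2.33
position: [0.4964, 0.0133, 0.2052]
eef_rot: [3.141, -0.001, 0.433]
wrist_force: [0.3, 0.2, 0.6]
grip_width: 0.0003
gripper_force: 0.0
177 [0.49669863 0.01340258 0.20568856] [ 3.14024626e+00 -1.86816344e-03  4.33407302e-01] 0.0002180056661222127
[[[313.11405461 264.36281328]]]
314.44632768361583 260.84180790960454 306 322 253 271
[0.49828092 0.01669702 0.165     ]
top 0.165077907710526 128 [0.49747311 0.01644016 0.16379408] [0.49314727 0.01173014 0.16215889] [0.50080801 0.02066726 0.16534772] [0.49697764 0.0161987  0.16375331]
```

View pics/wrist3.png

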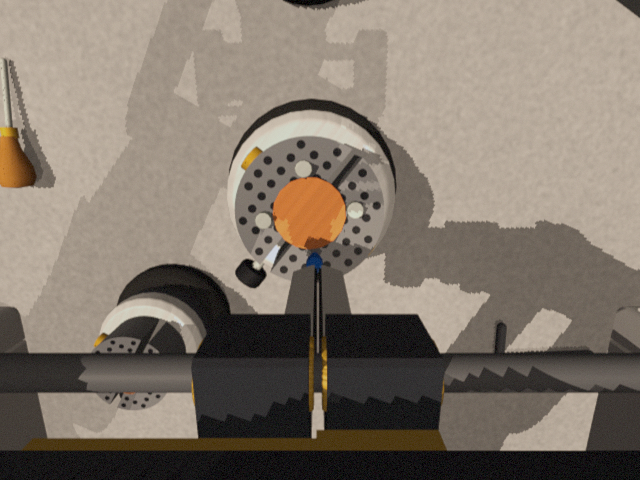

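The blue pin is at (314,261), just past the closed tips and about 2.5 mm to +y of the TCP, with the disc in front at (308,213). I'll correct that, lower to about a 7 mm gap and hold.

```bash
python3 -m creep '[{"ax":0,"ay":0,"az":0,"x":0.001,"y":-0.002,"z":0.007,"jaw":0},{"ax":0,"ay":0,"az":0,"x":0.001,"y":-0.002,"z":0.014,"jaw":0},{"ax":0,"ay":0,"az":0,"x":0.001,"y":-0.002,"z":0.014,"jaw":0},{"ax":0,"ay":0,"az":0,"x":0.001,"y":-0.002,"z":0.014,"jaw":0},{"ax":0,"ay":0,"az":0,"x":0.001,"y":-0.002,"z":0.014,"jaw":0},{"ax":0,"ay":0,"az":0,"x":0.001,"y":-0.002,"z":0.014,"jaw":0},{"ax":0,"ay":0,"az":0,"x":0.001,"y":-0.002,"z":0.014,"jaw":0},{"ax":0,"ay":0,"az":0,"x":0.001,"y":-0.002,"z":0.014,"jaw":0},{"ax":0,"ay":0,"az":0,"x":0.001,"y":-0.002,"z":0.014,"jaw":0},{"ax":0,"ay":0,"az":0,"x":0.001,"y":-0.002,"z":0.014,"jaw":0}]' 20
python3 - <<'E'
from h import *
a=cap('scene')
b=cap('wrist')
A=cv2.resize(a['frame'][150:220,280:350],(400,400),interpolation=cv2.INTER_CUBIC)
B=cv2.resize(b['frame'][200:300,264:364],(400,400),interpolation=cv2.INTER_CUBIC)
cv2.imwrite('pics/hold.png',np.hstack([A,B])[:,:,::-1])
E
```

```text
time: 3.62
position: [0.4962, 0.0165, 0.1903]
eef_rot: [3.141, 0.0, 0.435]
wrist_force: [0.6, -0.8, 0.5]
grip_width: 0.0004
gripper_force: 0.0
```

View pics/hold.png

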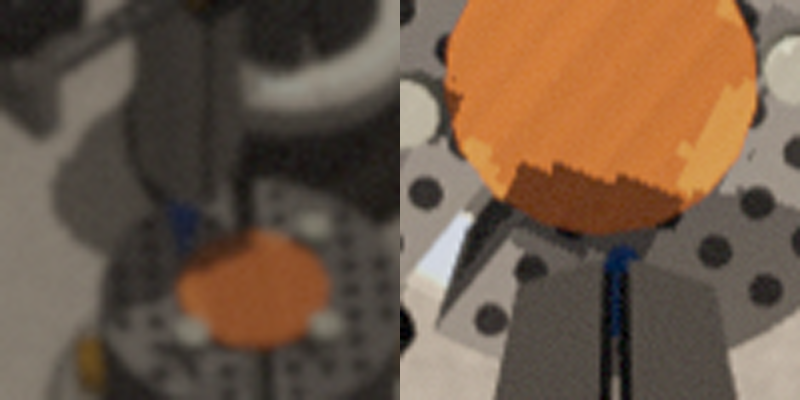

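The tips are centred over the blue head, which shows at (182,225) in the left crop and (620,262) in the right, with a visible gap and no force. I'll hold on for over two seconds.

```bash
for i in 1 2; do python3 -m creep '[{"ax":0,"ay":0,"az":0,"x":0,"y":0,"z":0,"jaw":0},{"ax":0,"ay":0,"az":0,"x":0,"y":0,"z":0,"jaw":0},{"ax":0,"ay":0,"az":0,"x":0,"y":0,"z":0,"jaw":0},{"ax":0,"ay":0,"az":0,"x":0,"y":0,"z":0,"jaw":0},{"ax":0,"ay":0,"az":0,"x":0,"y":0,"z":0,"jaw":0},{"ax":0,"ay":0,"az":0,"x":0,"y":0,"z":0,"jaw":0},{"ax":0,"ay":0,"az":0,"x":0,"y":0,"z":0,"jaw":0},{"ax":0,"ay":0,"az":0,"x":0,"y":0,"z":0,"jaw":0},{"ax":0,"ay":0,"az":0,"x":0,"y":0,"z":0,"jaw":0},{"ax":0,"ay":0,"az":0,"x":0,"y":0,"z":0,"jaw":0}]' 20; done
```

```text
time: 4.97
position: [0.4962, 0.0165, 0.1903]
eef_rot: [3.142, -0.0, 0.435]
wrist_force: [-0.9, -0.0, 0.4]
grip_width: 0.0004
gripper_force: 0.0
time: 6.22
position: [0.4962, 0.0166, 0.1903]
eef_rot: [3.141, -0.0, 0.435]
wrist_force: [-1.1, 0.1, 0.9]
grip_width: 0.0003
gripper_force: 0.0
```

```bash
python3 -m creep '[{"ax":0,"ay":0,"az":0,"x":0,"y":0,"z":0.002,"jaw":0},{"ax":0,"ay":0,"az":0,"x":0,"y":0,"z":0.004,"jaw":0},{"ax":0,"ay":0,"az":0,"x":0,"y":0,"z":0.006,"jaw":0},{"ax":0,"ay":0,"az":0,"x":0,"y":0,"z":0.008,"jaw":0},{"ax":0,"ay":0,"az":0,"x":0,"y":0,"z":0.01,"jaw":0},{"ax":0,"ay":0,"az":0,"x":0,"y":0,"z":0.012,"jaw":0},{"ax":0,"ay":0,"az":0,"x":0,"y":0,"z":0.014,"jaw":0},{"ax":0,"ay":0,"az":0,"x":0,"y":0,"z":0.015,"jaw":0},{"ax":0,"ay":0,"az":0,"x":0,"y":0,"z":0.016,"jaw":0}]' 20
python3 -m creep '[{"ax":0,"ay":0,"az":0,"x":0,"y":0,"z":0.0005,"jaw":0},{"ax":0,"ay":0,"az":0,"x":0,"y":0,"z":0.001,"jaw":0}]'
```

```text
time: 7.35
position: [0.4962, 0.0166, 0.175]
eef_rot: [3.141, -0.0, 0.435]
wrist_force: [-2.3, -0.1, 5.3]
grip_width: 0.0003
gripper_force: 2.5
time: 7.6
position: [0.4962, 0.0165, 0.1735]
eef_rot: [3.141, -0.0, 0.435]
wrist_force: [-2.0, 0.6, 6.0]
grip_width: 0.0004
gripper_force: 2.5
```

The pin is moving at about 5 N. I'll continue in small steps until the force rises.

```bash
python3 -m creep '[{"ax":0,"ay":0,"az":0,"x":0,"y":0,"z":0.0005,"jaw":0},{"ax":0,"ay":0,"az":0,"x":0,"y":0,"z":0.001,"jaw":0},{"ax":0,"ay":0,"az":0,"x":0,"y":0,"z":0.001,"jaw":0}]'
python3 -m creep '[{"ax":0,"ay":0,"az":0,"x":0,"y":0,"z":0.0005,"jaw":0},{"ax":0,"ay":0,"az":0,"x":0,"y":0,"z":0.0005,"jaw":0}]'
```

```text
time: 7.98
position: [0.4962, 0.0165, 0.1722]
eef_rot: [3.142, 0.0, 0.435]
wrist_force: [-2.2, 0.0, 4.1]
grip_width: 0.0005
gripper_force: 2.3
time: 8.22
position: [0.4962, 0.0165, 0.172]
eef_rot: [3.141, -0.0, 0.435]
wrist_force: [-3.0, -0.3, 5.9]
grip_width: 0.0004
gripper_force: 2.9
```

```bash
python3 -m creep '[{"ax":0,"ay":0,"az":0,"x":0,"y":0,"z":0.0005,"jaw":0},{"ax":0,"ay":0,"az":0,"x":0,"y":0,"z":0.0005,"jaw":0}]'
python3 -m creep '[{"ax":0,"ay":0,"az":0,"x":0,"y":0,"z":0.0003,"jaw":0},{"ax":0,"ay":0,"az":0,"x":0,"y":0,"z":0.0003,"jaw":0}]'
```

```text
time: 8.48
position: [0.4962, 0.0166, 0.172]
eef_rot: [3.141, -0.0, 0.435]
wrist_force: [-2.8, -0.1, 8.2]
grip_width: 0.0003
gripper_force: 3.7
time: 8.72
position: [0.4962, 0.0165, 0.172]
eef_rot: [3.141, -0.001, 0.435]
wrist_force: [-4.0, 0.3, 8.9]
grip_width: 0.0005
gripper_force: 4.2
```

The position has stopped at 0.172 and the force is rising, so the pin is home. I'll retreat straight up, then back toward the approach side.

```bash
python3 -m creep '[{"ax":0,"ay":0,"az":0,"x":0,"y":0,"z":-0.01,"jaw":0},{"ax":0,"ay":0,"az":0,"x":0,"y":0,"z":-0.04,"jaw":0},{"ax":0,"ay":0,"az":0,"x":0,"y":0,"z":-0.08,"jaw":0},{"ax":0,"ay":0,"az":0,"x":-0.035,"y":0.028,"z":-0.08,"jaw":0},{"ax":0,"ay":0,"az":0,"x":-0.07,"y":0.056,"z":-0.08,"jaw":0},{"ax":0,"ay":0,"az":0,"x":-0.105,"y":0.084,"z":-0.08,"jaw":0},{"ax":0,"ay":0,"az":0,"x":-0.105,"y":0.084,"z":-0.08,"jaw":0},{"ax":0,"ay":0,"az":0,"x":-0.105,"y":0.084,"z":-0.08,"jaw":0}]'
python3 w.py wrist4
python3 - <<'E'
from h import *
b=cap('scene')
f=pickle.load(open('pics/wrist.pkl','rb'))['frame']
B=cv2.resize(b['frame'][168:232,292:356],(400,400),interpolation=cv2.INTER_CUBIC)
A=cv2.resize(f[0:200,80:280],(400,400),interpolation=cv2.INTER_CUBIC)
cv2.imwrite('pics/end.png',np.hstack([A,B])[:,:,::-1])
E
```

```text
time: 9.72
position: [0.4366, -0.1036, 0.2506]
eef_rot: [-3.141, -0.0, 0.435]
wrist_force: [0.7, 0.1, -0.4]
grip_width: 0.0004
gripper_force: 0.0
211 [ 0.43676608 -0.10326828  0.25065423] [-3.14110922e+00 -2.43511006e-04  4.35566574e-01] 0.0005237233606184743
[[[185.45117924  85.22239613]]]
193.59715639810426 89.56398104265404 186 202 82 97
[0.49574346 0.01095291 0.165     ]
top 0.1541536777028522 184 [0.49553186 0.01536508 0.15324238] [0.49088151 0.01046285 0.15120207] [0.50027874 0.02027261 0.15498448] [0.49558012 0.01536773 0.15309328]
```

View pics/end.png

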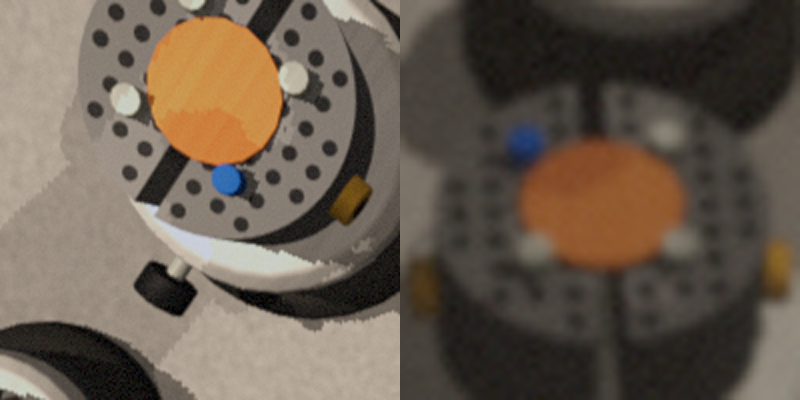

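The blue head, at (227,180) on the left and (525,142) on the right, now sits down on the jaw with its top at about 0.153, level with the steel pins. The arm is clear.

```bash
python3 -c "from cell import bot; print(bot.sign_off())"
```

```text
the job is handed in; nothing more can be done
None
```

The blue pin was pointed out for over two seconds, then pressed home gently at under 10 N (head top now about 153 mm above the bench); the arm is clear and the job is handed in.

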